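Peel the top sample tray off a wet stack

ROBOT

A 6-joint arm with a two-finger parallel gripper is mounted at the origin on the work surface. World frame = base frame: x ahead of the robot, y to its left, z up, the work surface at z = 0. Lengths are in m, angles in rad, forces in N, time in s.
With the tool pointing down it reaches from about 0.375 to 0.975 m from the base axis. Payload 3.8 kg.
Tool frame: the origin (TCP) lies midway between the tips of the shut fingers; the grasp point (between the pads) lies 19 mm behind it; z points along the fingers, y is the line along which they close (so a half turn about z gives the same grasp; the last joint's range is limited). The gripper opens to 85 mm and grips with 20 to 120 N. Pads are 22 mm wide; open, the fingers measure 114 mm over their backs; the gripper's body (76 mm by 85 mm) begins 54 mm behind the grasp point. The pads swing forward as they close: fully open they stand 13 mm farther back than shut.
Start: joints at [1.164, 0.264, 1.604, -0, 1.274, -0.037], TCP at [0.244, 0.629, 0.231] pointing down, gripper open.
Joint ranges: [-2.63, 2.63], [-0.94, 2.18], [0.31, 2.57], [-1.31, 4.45], [0, 2.66], [-2.55, 2.55]. Speed limits (rad/s): [2.57, 2.57, 3.14, 3.14, 3.14, 3.14].

INTERFACE

Orientations are given as a rotation vector (axis times angle).
In Python, from workcell import status, read_camera, workorder, masks_of gives the robot as it stands.
- The arm moves only by the tool drive_tool, never from a script. Its argument "rows" is a list of rows, each a list of 7 numbers: the turn, a rotation vector about the tool's x, y, z in degrees, then the shift along the tool's x, y, z in m, then the opening, from 0 (shut) to 1 (fully open). In form: [[ax, ay, az, tx, ty, tz, claw], ...]. A call has 1 to 8 rows; each row shifts and turns the commanded pose from where the row before left it, along the tool's axes as they then stand; what a row does not reach is not made up. A row lasts 1/12 s, in which the tool goes at most 41.7 mm and 7.16 degrees, less where a joint would pass 70% of its speed; a pose out of reach is approached as far as the arm can. A call is refused whole if a number of a shift passes 0.0417 or a number of a turn 7.16, either way. A call with a gripper value outside its range is refused whole. The fingers move at their own pace and stop on an object; "force" is the grip in N (left out, the last holds). Time passes only in rows, so rows that do not move let the fingers close. It gives the time, the measured TCP pose, the force, the opening and the grip force at its end, in the units of the state.
- status.read_state(): the state, without advancing time (a new reading comes with each control period).
- read_camera(name): name is "side" or "top"; returns a dict with "color" (384x512x3 uint8, red, green, blue), "intrinsics" (3x3 intrinsics, pixels), "world_from_camera" (4x4, takes a point from camera to world coordinates). Camera axes: x right, y up, looking along -z (the intrinsics and any distortion apply to the point x, -y, -z); pixel columns grow to the right and rows downward; lengths in m; the calibration is good to about 2 mm. A picture is of the moment at which its call begins. There is no depth.
- workorder.finish_job(): hands the job in; it is judged then, once.
Trained networks look in a picture, given as the dict that the camera call returned (one of the last four; its "shot" number tells which), for a name from the list of things; names that differ only in an ending like _2 or _b are one class to them, and where a whole thing is asked for, a point or a joint stands for the part that bears it (a point fixed in the world has none). Each returns a list of dicts, best first, with "score" (0 to 1); they miss things now and then, are a little off and sometimes report something else, mostly with a low value. They report only what shows in the picture. A call takes as long as a camera call. They do not tell look-alikes from the thing itself.
- masks_of(picture, name): "mask" (384x512 bool, what is visible of it) and "bbox" ([left, top, right, bottom] in pixels, round what is visible of it).
The state is a dict: "time": time; "q": joint angles; "joint_vel": joint speeds; "joint_torque": joint torques, N m; "tool_pos": TCP position; "tcp_rot": TCP orientation; "wrist_force": force on the tool from outside, world axes, zero at the start; "torque": the same for the moment, N m; "width": opening from 0.0 (shut) to 1.0 (fully open); "grip_force": force on a finger pad.
Only numpy, scipy, OpenCV 4.12 (cv2) and the standard library are available. Lean on these libraries where they do the work, as an engineer would, in place of code of your own. Each camera call takes 0.05 s, during which the arm holds its last target. There are 200 camera calls.

TASK

The rinsed sample trays in the steel carrier have stuck together: first fold the carrying handle down to its side until it clicks into its rest, then grip the topmost tray by the rim at one corner and peel it off, raising that corner by two fingers' breadth or more while the diagonally opposite corner is still down on the stack. The tray below must stay in the stack, the handle in its rest, and the rack, bottle and flask where they stand. Finish while still holding the peeled tray in the gripper, level, open side up and still, a full hand's breadth clear above the stack.

Things in the scene. Friction and masses are not known exactly. Their poses are not given: they have to be found in the camera images.
- carrier: steel carrier with a stack of nested trays, fixed to the bench: pan 168 x 228 mm (x, y) with low lips, an upright bracket outside each short end (y = +-116 mm, x -23 to 61 mm, up to z = 75 mm). Origin under its centre on the bench, z up. The two lowest trays are fast in it. Trays and handle share its axes. Its +x, where the handle folds to, points away from the robot, within 0.3 rad of world x.
- handle (a joint): carrying handle: two steel straps (y = +-123 mm) and a cross bar along the carrier's y, hinged about the carrier's y through handle_hinge. In rad: 1.40 upright, falling to 0 as the bar swings to the carrier's +x and down to its rest, a hard stop. Starts at 1.0 to 1.6, stays where left (1 N moves it). From 0.35 to 0.1 a sprung nose rides over a stud (5 N), then it snaps home to 0 and stays.
- handle_grip (a point): centre of the handle's black rubber sleeve (18 mm diameter, 110 mm long, along the carrier's y), 135 mm from the hinge line. In its rest the bar lies 133 mm from the carrier's centre and 83 mm above the bench, with 49 mm between sleeve and tray rims.
- handle_hinge (a point): point on the handle's hinge line over the carrier's centre, 60 mm above the bench.
- tray_top: topmost tray, the one to take: stiff white plastic, 150 x 210 mm (x, y) over the rim, 40 mm deep, corners cut at 45 degrees, sloping 2.5 mm walls, about 0.17 kg. Rim all round 10 mm wide, 10 mm high. Origin at the centre of its underside, z up, rim top at z = 40 mm. Nested: underside 78 mm, rim top 118 mm above the bench. Sticky: about 5 N raises one corner, a straight pull takes twice that.
- tray_next: the tray below, same shape, must stay in the stack; origin at the centre of its underside, 56 mm above the bench. Trays nest 22 mm apart: its rim top is 96 mm above the bench, 12 mm under tray_top's rim and straight below it, so fingertips should go 10 to 20 mm below tray_top's rim top and no deeper. It sticks in the tray under it about twice as hard.
- corner_a (a point): top of tray_top's rim, at mid-width, in the middle of the cut corner at the tray's -x +y (57.5 and 87.5 mm from its centre); diagonally across from corner_d. The rim piece here is straight, 40 mm long, at 45 degrees: outward normal (-1, 1) in the tray's x, y. A springy boss in each corner wall grips the rim below; it comes free once that corner is 8 mm up.
- corner_b (a point): the same at the tray's -x -y corner (across from corner_c), outward normal (-1, -1).
- corner_c (a point): the same at the tray's +x +y corner (across from corner_b), outward normal (1, 1).
- corner_d (a point): the same at the tray's +x -y corner (across from corner_a), outward normal (1, -1).
- rack: bystander, wooden test-tube rack with glass tubes, 70 x 214 mm and 165 mm high, left of the work; origin at the centre of its underside.
- bottle: bystander, brown glass reagent bottle with black cap, 72 mm diameter, 150 mm high, right of the work; origin at the centre of its underside.
- flask: bystander, conical glass flask, 84 mm diameter at the base, 130 mm high, right of the work; origin at the centre of its underside.
There are look-alikes about, which are no part of the job. What is shaped like the tray_top but green, orange or turquoise is not meant.

How it is judged:
By the outcome, as a careful person would: the job done as asked, in the order asked, and still so for the second after the job is handed in, while the arm keeps its last pose, push and grip.
It also fails if it takes over 51 s, if anything falls off the work surface, if the arm or the gripper's body presses on something with over 40 N, if the wrist force passes 120 N, or if a joint passes its speed limit or range.

## Working session

There is one attempt and no reset: what is moved stays moved. The work goes in short steps, Python scripts to look and compute and a tool call to move; the robot and the scene stay as the last step left them, time stands still between calls to the robot, and variables do not carry over. Pictures are saved under pics/ and viewed, at most 10 in all, crops included, and the job is handed in when it is done.

Besides the shell and the picture viewer there is one more tool, called after "Request:" as name(argument=value, ...), one argument or row to a line, values as JSON. drive_tool: Moves the arm, as the interface text tells. Its arguments: {"type":"object","properties":{"rows":{"type":"array"},"force":{"type":"number"}},"required":["rows"]}

```bash
mkdir -p pics; ls; cat > h.py <<'E'
import numpy as np,cv2
from workcell import status, read_camera, workorder, masks_of
def save(p,n): cv2.imwrite('pics/'+n,p["color"][:,:,::-1])
def proj(p,X):
    T=np.linalg.inv(p["world_from_camera"]);c=T[:3,:3]@np.array(X,float).T.reshape(3,-1)+T[:3,3:4]
    c=np.array([c[0],-c[1],-c[2]]);u=p["intrinsics"]@c;return (u[:2]/u[2]).T
def ray(p,uv):
    d=np.linalg.inv(p["intrinsics"])@np.array([uv[0],uv[1],1.]);d=p["world_from_camera"][:3,:3]@np.array([d[0],-d[1],-d[2]])
    return p["world_from_camera"][:3,3],d/np.linalg.norm(d)
def atz(p,uv,z):
    o,d=ray(p,uv);return o+d*(z-o[2])/d[2]
def tri(r):
    A=0;b=0
    for o,d in r:
        M=np.eye(3)-np.outer(d,d);A=A+M;b=b+M@o
    return np.linalg.solve(A,b)
E
python3 - <<'E'
from h import *
print(status.read_state())
for n in("side","top"):
    p=read_camera(n);save(p,n+"0.png");print(n,p["intrinsics"].tolist(),p["world_from_camera"].round(3).tolist(),p.keys())
    for k in("tray_top","handle_grip","carrier"):
        for m in masks_of(p,k)[:4]:
            print(k,round(m["score"],2),m["bbox"],np.argwhere(m["mask"]).mean(0)[::-1].round(1))
E
```

```text
pics
{'time': 0.0, 'q': array([ 1.16410540e+00,  2.64765397e-01,  1.60537396e+00, -1.15357479e-05,
        1.27373521e+00, -3.69432903e-02]), 'joint_vel': array([-1.35508241e-03,  1.05732373e-03, -2.89994268e-05,  6.36297562e-05,
       -2.37149810e-03, -2.12175283e-03]), 'joint_torque': array([-2.60356101e-03, -5.15127826e+01, -3.67296517e+01, -3.21399384e-04,
        1.33569460e-02,  1.90745970e-05]), 'tool_pos': array([0.24366982, 0.62868657, 0.22995383]), 'tcp_rot': array([-0.57739952, -3.08757436,  0.00349986]), 'wrist_force': array([-0.39559301, -0.51108781, -0.58291838]), 'torque': array([ 0.02808338, -0.02340622,  0.0023867 ]), 'grip_force': 0.0, 'width': 1.0031718624560442}
side [[473.7519715299794, 0.0, 263.71716161141325], [0.0, 473.7519715299794, 194.8378735412535], [0.0, 0.0, 1.0]] [[0.755, 0.348, -0.555, -0.209], [-0.656, 0.382, -0.652, -0.916], [-0.015, 0.856, 0.516, 0.813], [0.0, 0.0, 0.0, 1.0]] dict_keys(['color', 'intrinsics', 'world_from_camera', 'shot'])
tray_top 0.96 [115.4, 197.2, 185.1, 248.4] [150.5 220.1]
tray_top 0.95 [179.8, 267.0, 275.2, 318.1] [230.6 291.
[... 224 characters left out ...]
262.  217.9]
carrier 0.8 [220.9, 151.6, 304.2, 254.8] [263.7 218.7]
top [[478.1905770332152, 0.0, 258.5807868935699], [0.0, 478.1905770332152, 186.95662800263798], [0.0, 0.0, 1.0]] [[0.003, 0.989, -0.151, 0.305], [-1.0, 0.004, 0.012, -0.002], [0.012, 0.151, 0.989, 1.628], [0.0, 0.0, 0.0, 1.0]] dict_keys(['color', 'intrinsics', 'world_from_camera', 'shot'])
tray_top 0.88 [292.3, 92.4, 337.6, 155.3] [315.7 122.8]
tray_top 0.59 [224.1, 161.1, 295.8, 216.1] [259.9 190.3]
tray_top 0.59 [166.0, 91.4, 228.1, 137.1] [196.5 113.1]
tray_top 0.58 [160.5, 239.2, 225.0, 285.3] [191.5 263.1]
handle_grip 0.74 [224.6, 163.0, 301.9, 192.2] [265.  174.2]
carrier 0.78 [221.0, 162.1, 305.3, 223.4] [260.7 192.1]
```

View pics/side0.png

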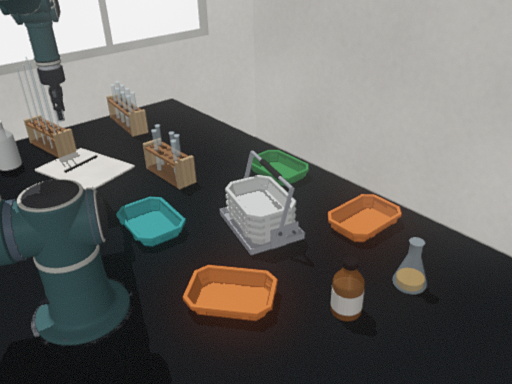

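View pics/top0.png

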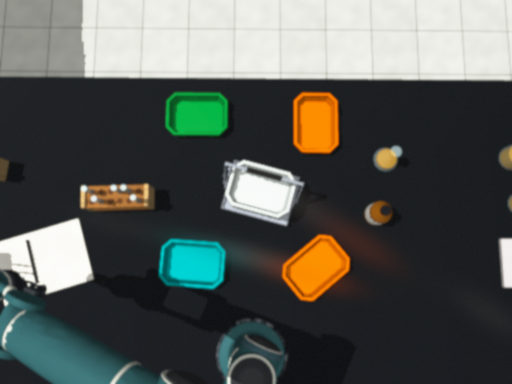

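The white stack shows at about (262,190) in the top view and (262,210) in the side view. The handle bar runs from (250,155) to (290,190) in the side view. I'll zoom in on both.

```bash
python3 - <<'E'
from h import *
a=read_camera("side");b=read_camera("top")
A=cv2.resize(a["color"][135:265,205:320],None,fx=4.5,fy=4.5,interpolation=cv2.INTER_CUBIC)
B=cv2.resize(b["color"][150:235,210:315],None,fx=5,fy=5,interpolation=cv2.INTER_CUBIC)
cv2.imwrite("pics/A.png",A[:,:,::-1]);cv2.imwrite("pics/B.png",B[:,:,::-1])
E
```

```text
(no output)
```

View pics/A.png

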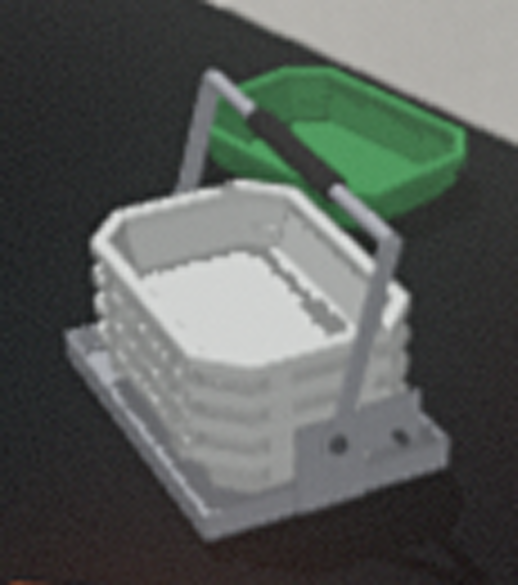

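View pics/B.png

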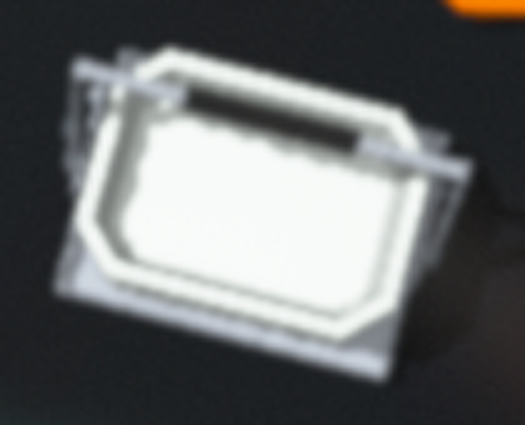

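Both views show the white stack. The rim's near corner is at A(190–265,367) and the bar is at A(212,78)–(397,240). I'll fit the pose from the picked vertices.

```bash
cat > fit.py <<'E'
from h import *
from scipy.optimize import least_squares
a=read_camera("side");b=read_camera("top")
rim={'A':{(-75,-77):(190,362),(-47,-105):(265,372),(-75,77):(92,243),(-47,105):(115,212),(47,105):(230,180),(75,77):(290,188),(75,-77):(408,297)},
 'B':{(75,77):(172,48),(75,-77):(403,105),(-47,105):(78,222),(-75,77):(112,275),(-75,-77):(345,338),(-47,-105):(402,298)}}
bar={'A':{55:(253,117),-55:(337,187),123:(212,78),-123:(395,240)},'B':{55:(186,98),-55:(358,143),123:(77,70),-123:(468,169)}}
def px(k,uv):
    s,o=((4.5,(205,135)) if k=='A' else (5,(210,150)));return (np.array(uv)+.5)/s-.5+o
P={'A':a,'B':b}
def T(v,q):
    c,s=np.cos(v[2]),np.sin(v[2]);return np.array([v[0]+c*q[0]-s*q[1],v[1]+s*q[0]+c*q[1],q[2]])
def res(v):
    e=[]
    for k in'AB':
        for (x,y),uv in rim[k].items(): e.append(proj(P[k],T(v,(x/1e3,y/1e3,v[3])))[0]-px(k,uv))
        t=v[4]+.171
        for y,uv in bar[k].items(): e.append(proj(P[k],T(v,(.135*np.cos(t)+0*v[5],y/1e3,v[5]+.135*np.sin(t))))[0]-px(k,uv))
    return np.ravel(e)
r=least_squares(res,[.55,0,-.2,.118,1.2,.06],loss='soft_l1')
print(r.x.round(4));print(res(r.x).reshape(-1,2).round(1).tolist())
v=r.x
for n,c in dict(a=(-.0575,.0875),b=(-.0575,-.0875),c=(.0575,.0875),d=(.0575,-.0875)).items():print(n,T(v,(*c,.118)).round(4))
t=v[4]+.171;print('grip',T(v,(.135*np.cos(t),0,.06+.135*np.sin(t))).round(4))
np.save('v.npy',v)
for k in("rack","bottle","flask"):
    for m in masks_of(b,k)[:2]: print(k,round(m["score"],2),m["bbox"],atz(b,np.argwhere(m["mask"]).mean(0)[::-1],.08).round(3))
E
python3 fit.py
```

```text
[ 0.5331 -0.0283 -0.2406  0.1167  1.1436  0.0607]
[[0.7, -0.7], [-1.9, -0.6], [-0.3, 0.1], [-0.5, 0.6], [2.2, 0.4], [1.2, 0.4], [0.8, -0.4], [0.3, -0.0], [0.0, 0.6], [-0.9, -0.4], [-0.3, -0.1], [-0.6, 0.6], [-0.4, 0.6], [0.3, 0.1], [-0.2, 0.1], [0.3, -0.8], [-0.5, 0.7], [-0.1, -0.1], [0.4, -0.5], [0.1, 0.2], [0.1, -0.3]]
a [0.4981 0.0703 0.118 ]
b [ 0.4564 -0.0996  0.118 ]
c [0.6098 0.0429 0.118 ]
d [ 0.5681 -0.127   0.118 ]
grip [ 0.5663 -0.0365  0.1906]
rack 0.86 [82.7, 184.5, 154.2, 208.1] [0.507 0.439 0.08 ]
bottle 0.57 [364.4, 200.1, 391.7, 221.6] [ 0.46 -0.41  0.08]
flask 0.9 [372.1, 146.7, 402.6, 169.9] [ 0.643 -0.446  0.08 ]
```

```bash
cat > mv.py <<'E'
from h import *
from scipy.spatial.transform import Rotation as R
v=np.load('v.npy')
def C(q):
    c,s=np.cos(v[2]),np.sin(v[2]);return np.array([v[0]+c*q[0]-s*q[1],v[1]+s*q[0]+c*q[1],q[2]])
def bar(q,dz=0): return C((.135*np.cos(q+.171),0,.06+.135*np.sin(q+.171)+dz))
s=status.read_state();Rt=R.from_rotvec(s["tcp_rot"]);p=s["tool_pos"]
def down(yaw): # tool z down, tool y axis at world yaw
    y=np.array([np.cos(yaw),np.sin(yaw),0]);z=np.array([0,0,-1.]);return R.from_matrix(np.c_[np.cross(y,z),y,z])
def need(P,Rw,n=''):
    print(n,'turn',np.degrees((Rt.inv()*Rw).as_rotvec()).round(1),'shift after turn',(Rw.inv().apply(P-p)).round(4))
E
python3 - <<'E'
from mv import *
print(s['time'],p,Rt.as_matrix().round(2).tolist())
for k in (0,np.pi): need(bar(v[4])+[0,0,.05],down(v[2]+k),'above')
for k in (0,np.pi): need(C((-.0575,.0875,.118)),down(v[2]+3*np.pi/4+k),'a')
for k in (0,np.pi): need(C((-.0575,-.0875,.118)),down(v[2]-3*np.pi/4+k),'b')
E
```

```text
0.75 [0.2439545  0.62938957 0.23135287] [[-0.93, 0.36, 0.0], [0.36, 0.93, 0.0], [0.0, 0.0, -1.0]]
above turn [ 0.  -0.  82.6] shift after turn [-0.5699  0.4717 -0.0092]
above turn [  0.    0.  -97.4] shift after turn [ 0.5699 -0.4717 -0.0092]
a turn [  0.    0.  -52.4] shift after turn [ 0.0724 -0.6098  0.1134]
a turn [  0.   -0.  127.6] shift after turn [-0.0724  0.6098  0.1134]
b turn [   0.     0.  -142.4] shift after turn [0.7336 0.1961 0.1134]
b turn [ 0.  -0.  37.6] shift after turn [-0.7336 -0.1961  0.1134]
```

Request:
drive_tool(
  rows=[
    [0,0,7,0,0,0,1],
    [0,0,7,0,0,0,1],
    [0,0,7,0,0,0,1],
    [0,0,7,0,0,0,1],
    [0,0,7,0,0,0,1],
    [0,0,7,0,0,0,1],
    [0,0,7,0,0,0,1],
    [0,0,7,0,0,0,1],
  ],
)

```text
time: 1.42
tool_pos: [0.244, 0.6294, 0.2313]
tcp_rot: [-1.967, -2.449, -0.0]
wrist_force: [0.6, -0.2, -0.6]
width: 1.002
grip_force: 0.0
```

Request:
drive_tool(
  rows=[
    [0,0,6.6,0,0,0,1],
    [0,0,6.6,0,0,0,1],
    [0,0,6.7,0,0,0,1],
    [0,0,6.7,0,0,0,1],
    [0,0,0,-0.03,0.025,-0.002,1],
    [0,0,0,-0.03,0.025,-0.002,1],
    [0,0,0,-0.03,0.025,-0.002,1],
    [0,0,0,-0.03,0.025,-0.002,1],
  ],
)

```text
time: 2.08
tool_pos: [0.3128, 0.4877, 0.2393]
tcp_rot: [2.471, 1.94, 0.0]
wrist_force: [0.9, 0.3, 0.7]
width: 1.002
grip_force: 0.0
```

Request:
drive_tool(
  rows=[
    [0,0,0,-0.03,0.025,0,1],
    [0,0,0,-0.03,0.025,0,1],
    [0,0,0,-0.03,0.025,0,1],
    [0,0,0,-0.03,0.025,0,1],
    [0,0,0,-0.03,0.025,0,1],
    [0,0,0,-0.03,0.025,0,1],
    [0,0,0,-0.03,0.025,0,1],
    [0,0,0,-0.03,0.025,0,1],
  ],
)

```text
time: 2.75
tool_pos: [0.45, 0.2065, 0.2397]
tcp_rot: [2.472, 1.939, 0.002]
wrist_force: [1.2, 0.4, 0.2]
width: 0.998
grip_force: 0.0
```

```bash
python3 - <<'E'
from mv import *
print(s['time'],p,s['q'])
need(bar(v[4])+[0,0,.05],down(v[2]),'above')
E
```

```text
2.75 [0.45003721 0.20648459 0.23973744] [ 3.79860920e-01 -8.71088459e-02  1.96858090e+00 -1.29930241e-05
  1.25898040e+00  6.20303828e-01]
above turn [ 0.1 -0.   0. ] shift after turn [-0.2083  0.1708 -0.0009]
```

Request:
drive_tool(
  rows=[
    [0,0,0,-0.035,0.0285,0,1],
    [0,0,0,-0.035,0.0285,0,1],
    [0,0,0,-0.035,0.0285,0,1],
    [0,0,0,-0.035,0.0285,0,1],
    [0,0,0,-0.035,0.0285,0,1],
    [0,0,0,-0.033,0.0283,0,1],
    [0,0,0,0,0,0,1],
    [0,0,0,0,0,0,1],
  ],
)

```text
time: 3.42
tool_pos: [0.5582, -0.0193, 0.2392]
tcp_rot: [-2.476, -1.933, 0.0]
wrist_force: [-0.7, 0.1, 0.7]
width: 1.006
grip_force: 0.0
```

```bash
python3 - <<'E'
from mv import *
print(s['time'],p)
need(bar(v[4])-[0,0,.016],down(v[2]),'g')
a=read_camera("side");b=read_camera("top")
A=cv2.resize(a["color"][90:265,190:335],None,fx=3,fy=3,interpolation=cv2.INTER_CUBIC)
B=cv2.resize(b["color"][110:235,200:325],None,fx=3,fy=3,interpolation=cv2.INTER_CUBIC)
o=np.zeros((525,820,3),np.uint8);o[:A.shape[0],:A.shape[1]]=A;o[:375,440:815]=B
cv2.imwrite("pics/C.png",o[:,:,::-1])
E
```

```text
3.4167 [ 0.55816383 -0.01926546  0.2392045 ]
g turn [-0.  -0.  -0.2] shift after turn [-0.0148  0.012   0.0646]
```

View pics/C.png

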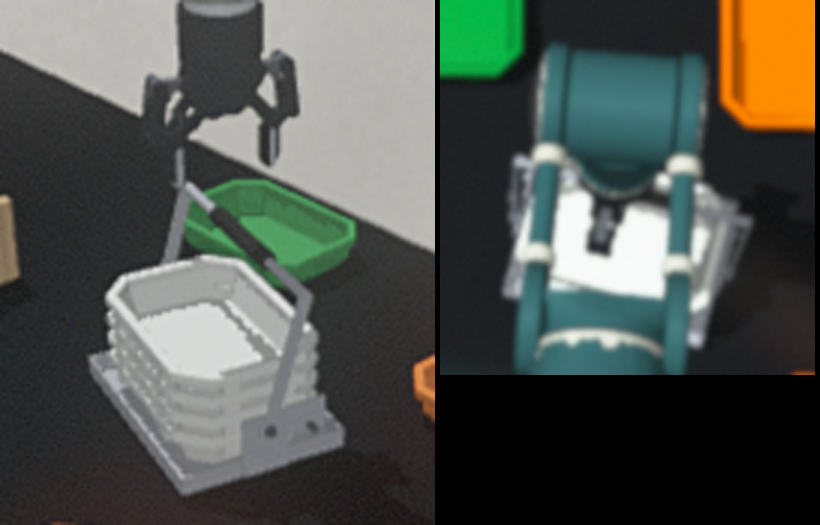

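The open gripper stands above the handle with the fingers either side of the bar. Now lateral correction, descend and close.

Request:
drive_tool(
  rows=[
    [0,0,0,-0.0148,0.012,0,1],
    [0,0,0,0,0,0.016,1],
    [0,0,0,0,0,0.016,1],
    [0,0,0,0,0,0.016,1],
    [0,0,0,0,0,0.016,1],
    [0,0,0,0,0,0,0],
    [0,0,0,0,0,0,0],
    [0,0,0,0,0,0,0],
  ],
  force=25,
)

```text
time: 4.18
tool_pos: [0.566, -0.0333, 0.1763]
tcp_rot: [2.47, 1.94, 0.001]
wrist_force: [0.3, -0.2, 0.3]
width: 0.605
grip_force: 0.0
```

Request:
drive_tool(
  rows=[
    [0,0,0,0,0,0,0],
    [0,0,0,0,0,0,0],
    [0,0,0,0,0,0,0],
    [0,0,0,0,0,0,0],
  ],
)

```text
time: 4.52
tool_pos: [0.5667, -0.0343, 0.1768]
tcp_rot: [2.471, 1.937, 0.003]
wrist_force: [1.1, 0.8, 3.3]
width: 0.201
grip_force: 24.9
```

```bash
python3 - <<'E'
from mv import *
print(s['time'],p,s['grip_force'],s['width'])
# actual bar angle from carrier-frame x
c=np.cos(v[2]);sn=np.sin(v[2]);x=c*(p[0]-v[0])+sn*(p[1]-v[1]);print('x',x,'bar x',.135*np.cos(v[4]+.171))
q0=np.arccos(x/.135)-.171;print(q0)
pr=None
for q in np.linspace(q0,0,17):
    t=q+.171;P=np.array([.135*np.cos(t),-.135*np.sin(t)])
    if pr is not None:print(round(q,2),(P-pr).round(4))
    pr=P
E
```

```text
4.5167 [ 0.56671764 -0.03430282  0.17678089] 24.90829825401306 0.20090277697644832
x 0.03408322714358625 bar x 0.03421182820755697
1.1445659292223995
1.07 [0.0092 0.0028]
1.0 [0.009  0.0034]
0.93 [0.0088 0.0041]
0.86 [0.0084 0.0047]
0.79 [0.0081 0.0053]
0.72 [0.0077 0.0058]
0.64 [0.0073 0.0064]
0.57 [0.0068 0.0069]
0.5 [0.0063 0.0073]
0.43 [0.0057 0.0078]
0.36 [0.0052 0.0082]
0.29 [0.0046 0.0085]
0.21 [0.0039 0.0088]
0.14 [0.0033 0.0091]
0.07 [0.0027 0.0093]
0.0 [0.002  0.0094]
```

Request:
drive_tool(
  rows=[
    [0,0,0,0,0.0092,0.0028,0],
    [0,0,0,0,0.009,0.0034,0],
    [0,0,0,0,0.0088,0.0041,0],
    [0,0,0,0,0.0084,0.0047,0],
    [0,0,0,0,0.0081,0.0053,0],
    [0,0,0,0,0.0077,0.0058,0],
    [0,0,0,0,0.0073,0.0064,0],
    [0,0,0,0,0.0068,0.0069,0],
  ],
)

```text
time: 5.18
tool_pos: [0.6294, -0.0509, 0.1345]
tcp_rot: [-2.472, -1.939, 0.003]
wrist_force: [-3.2, -3.8, 1.3]
width: 0.2
grip_force: 26.4
```

Request:
drive_tool(
  rows=[
    [0,0,0,0,0.0063,0.0073,0],
    [0,0,0,0,0.0057,0.0078,0],
    [0,0,0,0,0.0052,0.0082,0],
    [0,0,0,0,0.0046,0.0085,0],
    [0,0,0,0,0.0039,0.0088,0],
    [0,0,0,0,0.0033,0.0091,0],
    [0,0,0,0,0.0027,0.0093,0],
    [0,0,0,0,0.002,0.0094,0],
  ],
)

```text
time: 5.85
tool_pos: [0.6618, -0.0587, 0.0666]
tcp_rot: [2.472, 1.939, -0.002]
wrist_force: [-2.7, -5.2, 0.9]
width: 0.202
grip_force: 26.6
```

Request:
drive_tool(
  rows=[
    [0,0,0,0,0,0.001,0],
    [0,0,0,0,0,0,0],
  ],
)

```text
time: 6.02
tool_pos: [0.6619, -0.0586, 0.0655]
tcp_rot: [2.472, 1.939, -0.001]
wrist_force: [-2.5, -3.3, 0.7]
width: 0.198
grip_force: 26.8
```

```bash
python3 - <<'E'
from mv import *
print(s['time'],p,s['grip_force'],s['width'],s['wrist_force'],bar(0))
need(bar(0,-.0145),down(v[2]))
a=read_camera("side");b=read_camera("top")
A=cv2.resize(a["color"][90:265,190:335],None,fx=3.2,fy=3.2,interpolation=cv2.INTER_CUBIC)
cv2.imwrite("pics/D.png",A[:,:,::-1])
E
```

```text
6.0167 [ 0.66194383 -0.05862281  0.06553881] 26.820008754730225 0.1983225822303534 [-2.48761733 -3.31224167  0.73686372] [ 0.66228675 -0.06003491  0.08297266]
 turn [-0.  0. -0.] shift after turn [-0.0013  0.0007 -0.0029]
```

View pics/D.png

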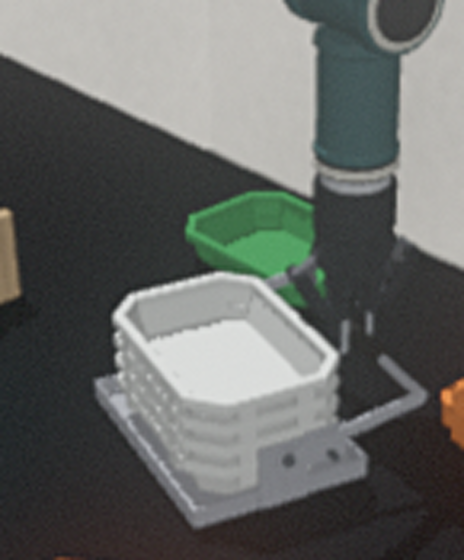

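The handle is down, with the bar at D(385,360)–(420,395). I'll push 4 mm more to confirm the hard stop, then release partway.

Request:
drive_tool(
  rows=[
    [0,0,0,0,0,0.002,0],
    [0,0,0,0,0,0.002,0],
    [0,0,0,0,0,0,0],
  ],
)

```text
time: 6.37
tool_pos: [0.6621, -0.0586, 0.0653]
tcp_rot: [2.471, 1.939, -0.001]
wrist_force: [-10.3, -3.4, 17.1]
width: 0.201
grip_force: 28.2
```

Request:
drive_tool(
  rows=[
    [0,0,0,0,0,0,0.45],
    [0,0,0,0,0,0,0.45],
    [0,0,0,0,0,0,0.45],
    [0,0,0,0,0,-0.02,0.45],
    [0,0,0,0,0,-0.03,0.45],
    [0,0,0,0,0,-0.035,0.45],
    [0,0,0,0,0,-0.035,0.45],
  ],
)

```text
time: 6.95
tool_pos: [0.6614, -0.0573, 0.1821]
tcp_rot: [-2.47, -1.938, 0.001]
wrist_force: [0.4, 0.3, -0.0]
width: 0.452
grip_force: 0.0
```

```bash
python3 - <<'E'
from mv import *
print(s['time'],p,s['width'],s['q'])
P=C((-.0575,.0875,.118))
need(P,down(v[2]+3*np.pi/4+np.pi),'a')
E
```

```text
6.95 [ 0.66142386 -0.05729737  0.18207633] 0.4520451517399335 [-1.24288108e-01  2.77185610e-01  1.67964483e+00  7.45250572e-04
  1.18674633e+00  1.15536512e-01]
a turn [-0.1  0.  45. ] shift after turn [-0.0735 -0.1938  0.0641]
```

Request:
drive_tool(
  rows=[
    [0,0,6.5,0,0,-0.003,0.45],
    [0,0,6.5,0,0,-0.003,0.45],
    [0,0,6.4,0,0,-0.003,0.45],
    [0,0,6.4,0,0,0,0.45],
    [0,0,6.4,0,0,0,0.45],
    [0,0,6.4,0,0,0,0.45],
    [0,0,6.4,0,0,0,0.45],
  ],
)

```text
time: 7.53
tool_pos: [0.6623, -0.0574, 0.1908]
tcp_rot: [-3.027, -0.837, -0.001]
wrist_force: [0.3, -0.7, 0.1]
width: 0.451
grip_force: 0.0
```

Request:
drive_tool(
  rows=[
    [0,0,0,-0.0124,-0.0323,0,0.45],
    [0,0,0,-0.0124,-0.0323,0,0.45],
    [0,0,0,-0.0124,-0.0323,0,0.45],
    [0,0,0,-0.0124,-0.0323,0,0.45],
    [0,0,0,-0.0124,-0.0323,0,0.45],
    [0,0,0,-0.0115,-0.0323,0,0.45],
    [0,0,0,0,0,0,0.45],
  ],
)

```text
time: 8.12
tool_pos: [0.4939, 0.0729, 0.1903]
tcp_rot: [-3.021, -0.849, 0.005]
wrist_force: [-0.8, -0.2, -0.3]
width: 0.45
grip_force: 0.0
```

```bash
python3 - <<'E'
from mv import *
print(s['time'],p,s['width'])
P=C((-.0575,.0875,.118))
need(P,down(v[2]+3*np.pi/4+np.pi),'a')
a=read_camera("side");b=read_camera("top")
a=read_camera("side");c=a["color"].copy()
A=cv2.resize(c[120:265,190:320],None,fx=4,fy=4,interpolation=cv2.INTER_CUBIC)
for f in ((-.061,.091),(-.054,.084),(-.0575,.0875),(-.061,-.091),(-.075,.077),(-.047,.105)):
    u=(proj(a,C((*f,.118)))[0]-[190,120]+.5)*4-.5;cv2.circle(A,tuple(int(x) for x in u.round()),2,(255,0,0),-1)
cv2.imwrite("pics/E.png",A[:,:,::-1])
E
```

```text
8.1167 [0.49391897 0.07292925 0.19026074] 0.450096589872036
a turn [-0.2  0.1  0.2] shift after turn [0.0022 0.0044 0.0723]
```

View pics/E.png

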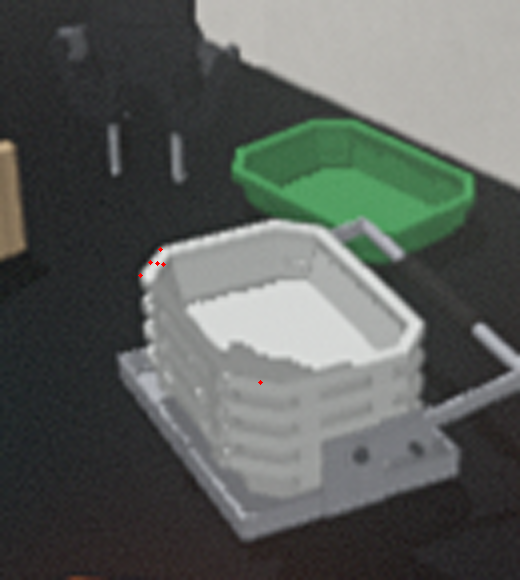

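The predicted points fall on the rim's left corner at E(152,262), and the handle lies in its rest at right. Now go down onto corner_a.

Request:
drive_tool(
  rows=[
    [0,0,0,0.0022,0.0052,0.02,0.45],
    [0,0,0,0,0,0.02,0.45],
    [0,0,0,0,0,0.02,0.45],
    [0,0,0,0,0,0.014,0.45],
    [0,0,0,0,0,0.0125,0.45],
    [0,0,0,0,0,0,0.45],
    [0,0,0,0,0,0,0.45],
  ],
)

```text
time: 8.85
tool_pos: [0.5036, 0.0656, 0.1042]
tcp_rot: [-3.026, -0.843, 0.002]
wrist_force: [0.9, -0.3, -0.1]
width: 0.451
grip_force: 0.0
```

```bash
python3 - <<'E'
from mv import *
print(s['time'],p,s['width'],s['wrist_force'])
need(C((-.0575,.0875,.118)),down(v[2]+3*np.pi/4+np.pi),'a')
E
```

```text
8.85 [0.5036386  0.06564564 0.10421533] 0.45104540079117017 [ 0.90351176 -0.2662856  -0.14410977]
a turn [-0.   0.1 -0.1] shift after turn [-0.0023 -0.0069 -0.0138]
```

Request:
drive_tool(
  rows=[
    [0,0,0,0,0,0,0.25],
    [0,0,0,0,0,0,0.2],
    [0,0,0,0,0,0,0],
    [0,0,0,0,0,0,0],
    [0,0,0,0,0,0,0],
    [0,0,0,0,0,0,0],
  ],
  force=60,
)

```text
time: 9.35
tool_pos: [0.5016, 0.0706, 0.1063]
tcp_rot: [-3.019, -0.838, 0.001]
wrist_force: [-8.3, 15.3, 5.7]
width: 0.09
grip_force: 58.4
```

Request:
drive_tool(
  rows=[
    [0,0,0,0,-0.003,0,0],
    [0,0,0,0,-0.0025,0,0],
    [0,0,0,0,0,0,0],
    [0,0,0,0,0,0,0],
  ],
  force=100,
)

```text
time: 9.68
tool_pos: [0.5013, 0.0712, 0.1064]
tcp_rot: [3.026, 0.844, 0.004]
wrist_force: [-2.0, 0.7, 6.1]
width: 0.08
grip_force: 98.3
```

```bash
python3 - <<'E'
from mv import *
print(s['time'],p,s['width'],s['wrist_force'],s['torque'])
need(C((-.0575,.0875,.118)),down(v[2]+3*np.pi/4+np.pi),'a')
a=read_camera("side");c=a["color"].copy()
A=cv2.resize(c[120:265,190:320],None,fx=4,fy=4,interpolation=cv2.INTER_CUBIC)
cv2.imwrite("pics/F.png",A[:,:,::-1])
# peel plan: rotate about corner_d (underside level), axis perpendicular to diagonal
D=C((.0575,-.0875,.108));a3=C((-.0575,.0875,.108))-D;ax=np.cross(a3,[0,0,1]);ax/=np.linalg.norm(ax)
print('axis world',ax.round(3),'axis tool',Rt.inv().apply(ax).round(3))
pp,Rp=p,Rt
for k in range(1,9):
    r=R.from_rotvec(ax*np.radians(1.75*k));P=D+r.apply(p-D);Q=r*Rt
    print(np.degrees((Rp.inv()*Q).as_rotvec()).round(2),Rp.inv().apply(P-pp).round(4),Q.inv().apply(P-pp).round(4));pp,Rp=P,Q
E
```

```text
9.6833 [0.50134551 0.07117209 0.10643929] 0.08042107519660621 [-2.04247122  0.7454144   6.14431143] [ 0.04917928  0.30646144 -0.4002222 ]
a turn [ 0.  -0.1 -0. ] shift after turn [-0.0032 -0.001  -0.0116]
axis world [ 0.942  0.334 -0.   ] axis tool [0.979 0.202 0.002]
[1.71 0.35 0.  ] [ 0.      0.0001 -0.0064] [ 0.     -0.0001 -0.0064]
[1.71 0.35 0.  ] [ 0.      0.0001 -0.0064] [ 0.     -0.0001 -0.0064]
[1.71 0.35 0.  ] [ 0.      0.0001 -0.0064] [ 0.     -0.0001 -0.0064]
[1.71 0.35 0.  ] [ 0.      0.0001 -0.0064] [ 0.     -0.0001 -0.0064]
[1.71 0.35 0.  ] [ 0.      0.0001 -0.0064] [ 0.     -0.0001 -0.0064]
[1.71 0.35 0.  ] [ 0.      0.0001 -0.0064] [ 0.     -0.0001 -0.0064]
[1.71 0.35 0.  ] [ 0.      0.0001 -0.0064] [ 0.     -0.0001 -0.0064]
[1.71 0.35 0.  ] [ 0.      0.0001 -0.0064] [ 0.     -0.0001 -0.0064]
```

View pics/F.png

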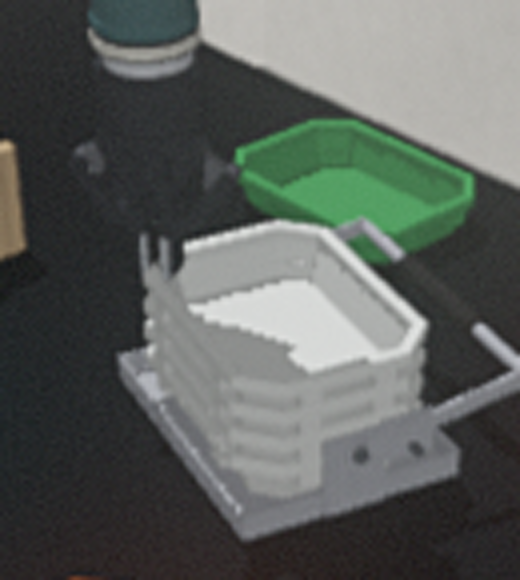

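The fingers straddle the rim at F(155,265). Start peeling.

Request:
drive_tool(
  rows=[
    [0.86,0.18,0,0,0,-0.0032,0],
    [0.86,0.18,0,0,0,-0.0032,0],
    [0.86,0.18,0,0,0,-0.0032,0],
    [0.86,0.18,0,0,0,-0.0032,0],
    [0.86,0.18,0,0,0,-0.0032,0],
    [0,0,0,0,0,0,0],
  ],
)

```text
time: 10.23
tool_pos: [0.5012, 0.0705, 0.1219]
tcp_rot: [-2.951, -0.822, 0.006]
wrist_force: [-1.0, 1.9, -0.7]
width: 0.076
grip_force: 97.2
```

```bash
python3 - <<'E'
from mv import *
print(s['time'],p,s['width'],s['wrist_force'],s['torque'])
a=read_camera("side");c=a["color"].copy()
A=cv2.resize(c[120:265,190:320],None,fx=4,fy=4,interpolation=cv2.INTER_CUBIC)
cv2.imwrite("pics/G.png",A[:,:,::-1])
E
```

```text
10.2333 [0.50116247 0.07053581 0.12194645] 0.07618589017536698 [-1.01477553  1.92847664 -0.68007296] [ 0.25395883  0.24172345 -0.29649151]
```

View pics/G.png

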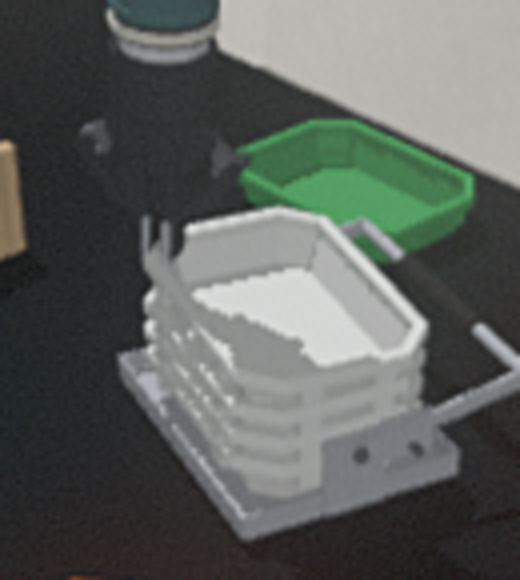

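The top tray's corner at G(165,270) is up while the right/near side at (425,330) stays down. The lower trays are in place, so I'll carry on.

Request:
drive_tool(
  rows=[
    [1.3,0.27,0,0,0,-0.0047,0],
    [1.3,0.27,0,0,0,-0.0047,0],
    [1.3,0.27,0,0,0,-0.0047,0],
    [1.3,0.27,0,0,0,-0.0047,0],
    [1.3,0.27,0,0,0,-0.0047,0],
    [1.3,0.27,0,0,0,-0.0047,0],
    [1.3,0.27,0,0,0,-0.0047,0],
    [1.3,0.27,0,0,0,-0.0047,0],
  ],
)

```text
time: 10.95
tool_pos: [0.5026, 0.0646, 0.1586]
tcp_rot: [-2.772, -0.774, 0.025]
wrist_force: [-1.3, 0.1, -0.3]
width: 0.082
grip_force: 97.5
```

```bash
python3 - <<'E'
from mv import *
print(s['time'],p,s['width'],s['wrist_force'],s['torque'])
a=read_camera("side");c=a["color"].copy()
A=cv2.resize(c[120:265,190:320],None,fx=4,fy=4,interpolation=cv2.INTER_CUBIC)
cv2.imwrite("pics/H.png",A[:,:,::-1])
Rf=down(v[2]+3*np.pi/4+np.pi);need(C((-.0575,.0875,.290)),Rf)
print(Rt.as_matrix().round(3).tolist())
E
```

```text
10.95 [0.50256784 0.06455037 0.15855077] 0.08200043743629307 [-1.25162762  0.06422386 -0.26126258] [-0.44897622  0.25620603 -0.10239742]
 turn [-14.8  -3.1  -0. ] shift after turn [-0.0008 -0.0073 -0.1314]
[[0.858, 0.507, -0.087], [0.512, -0.823, 0.246], [0.053, -0.255, -0.965]]
```

View pics/H.png

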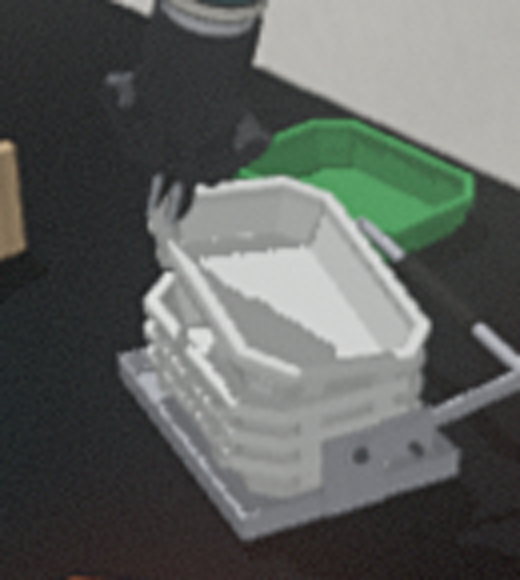

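Corner_a is up about 52 mm, and the opposite corner at H(425,330) is still on the stack. Now lift straight up, then level.

Request:
drive_tool(
  rows=[
    [0,0,0,0.0005,-0.002,-0.0075,0],
    [0,0,0,0.0006,-0.003,-0.011,0],
    [0,0,0,0.001,-0.005,-0.0193,0],
    [0,0,0,0.001,-0.005,-0.0193,0],
    [0,0,0,0.001,-0.005,-0.0193,0],
    [0,0,0,0.001,-0.005,-0.0193,0],
    [0,0,0,0.001,-0.005,-0.0193,0],
    [0,0,0,0.0008,-0.004,-0.015,0],
  ],
)

```text
time: 11.67
tool_pos: [0.5028, 0.0651, 0.2953]
tcp_rot: [-2.774, -0.776, 0.022]
wrist_force: [0.2, 0.0, -1.7]
width: 0.078
grip_force: 96.7
```

Request:
drive_tool(
  rows=[
    [-2.1,-0.45,0,0,0,0,0],
    [-2.1,-0.45,0,0,0,0,0],
    [-2.1,-0.45,0,0,0,0,0],
    [-2.1,-0.45,0,0,0,0,0],
    [-2.1,-0.45,0,0,0,0,0],
    [-2.1,-0.45,0,0,0,0,0],
    [-2.1,-0.4,0,0,0,0,0],
    [0,0,0,0,0,0,0],
  ],
)

```text
time: 12.33
tool_pos: [0.502, 0.0662, 0.2936]
tcp_rot: [3.024, 0.849, 0.001]
wrist_force: [0.3, 0.4, -2.3]
width: 0.082
grip_force: 96.7
```

Request:
drive_tool(
  rows=[
    [0,0,0,0,0,0,0],
    [0,0,0,0,0,0,0],
    [0,0,0,0,0,0,0],
    [0,0,0,0,0,0,0],
  ],
)

```text
time: 12.67
tool_pos: [0.5024, 0.0645, 0.2926]
tcp_rot: [-3.026, -0.844, 0.001]
wrist_force: [-0.4, 0.5, -1.1]
width: 0.081
grip_force: 96.7
```

```bash
python3 - <<'E'
from mv import *
print(s['time'],p,s['width'],s['wrist_force'],s['torque'],s['grip_force'],abs(s['joint_vel']).max())
need(p,down(v[2]+3*np.pi/4+np.pi))
a=read_camera("side");c=a["color"]
A=cv2.resize(c[80:265,180:330],None,fx=3.2,fy=3.2,interpolation=cv2.INTER_CUBIC)
cv2.imwrite("pics/I.png",A[:,:,::-1])
E
```

```text
12.6667 [0.50239001 0.0644691  0.29257391] 0.08081194950445997 [-0.39274673  0.54211125 -1.09017954] [0.20751692 0.08027393 0.04777061] 96.6694608447142 0.002481794900872854
 turn [-0.  0. -0.] shift after turn [0. 0. 0.]
```

View pics/I.png

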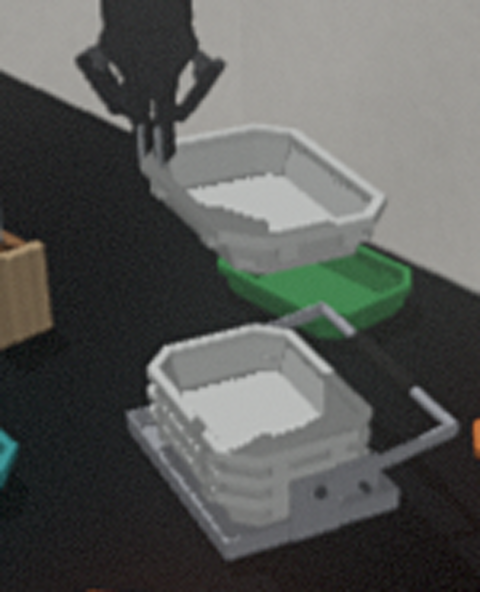

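The peeled tray is held above the stack. The two-deep remainder and the handle, at I(435,425), are in place. That was the last picture I'll view: I count 11, one over the limit of 10. Levelness I'll check numerically.

```bash
python3 - <<'E'
from mv import *
a=read_camera("side")
m=[m for m in masks_of(a,"tray_top")];
off=p[:2]-np.array([.50134551,.07117209])
D=C((.0575,-.0875,.118))
picks={(75,-77):(384,200),(75,77):(300,128),(47,105):(262,127),(-75,-77):(213,240)}
for tilt in(-4,-2,0,2,4):
    Rw=down(v[2]+3*np.pi/4+np.pi);p0=np.array([.50134551,.07117209,.10643929])
    a3=C((-.0575,.0875,0))-C((.0575,-.0875,0));ax=np.cross(a3,[0,0,1]);ax/=np.linalg.norm(ax)
    r=R.from_rotvec(ax*np.radians(tilt))
    out=[]
    for k,uv in picks.items():
        X=p+r.apply(C((k[0]/1e3,k[1]/1e3,.118))-p0)
        out.append((proj(a,X)[0]-[180,80]+.5)*3.2-.5-uv)
    print(tilt,np.round(out,0).tolist())
E
```

```text
-4 [[-1.0, -27.0], [-7.0, -7.0], [-11.0, -8.0], [1.0, -21.0]]
-2 [[-0.0, -18.0], [-6.0, -4.0], [-11.0, -6.0], [2.0, -15.0]]
0 [[0.0, -10.0], [-6.0, -1.0], [-10.0, -5.0], [3.0, -10.0]]
2 [[0.0, -1.0], [-5.0, 2.0], [-10.0, -3.0], [3.0, -5.0]]
4 [[-0.0, 7.0], [-5.0, 5.0], [-10.0, -1.0], [4.0, 1.0]]
```

```bash
python3 - <<'E'
from mv import *
from scipy.optimize import minimize,least_squares
a=read_camera("side")
p0=np.array([.50134551,.07117209,.10643929]);uz=C((0,0,0))-[0,0,0]
picks={(75,-77):(384,200),(75,77):(300,128),(47,105):(262,127),(-75,-77):(213,240)}
Cz=R.from_euler('z',v[2])
def X(w,pts):
    r=Cz*R.from_euler('xyz',[w[0],w[1],w[2]],degrees=True)*Cz.inv()
    return np.array([p+r.apply(C((k[0]/1e3,k[1]/1e3,k[2]/1e3))-p0) for k in pts])
def f(w):
    U=(proj(a,X(w,[(*k,118) for k in picks]))-[180,80]+.5)*3.2-.5
    return np.r_[(U-np.array(list(picks.values()))).ravel(),w[2]*.5]
print('picks tilt x,y,z deg',least_squares(f,[0,0,0],loss='soft_l1',f_scale=4).x.round(2))
ms=masks_of(a,"tray_top")
oct=lambda x,y,c,z:[(s*i,t*j,z) for s in(1,-1) for t in(1,-1) for i,j in((x,y-c),(x-c,y))]
V=oct(75,105,28,118)+oct(75,105,28,108)+oct(62,92,25,78)
for m in ms:
    bb=m["bbox"]
    if abs((bb[0]+bb[2])/2-263)>15 : continue
    print(m["score"],bb,proj(a,X([0,0,0],V)).min(0),proj(a,X([0,0,0],V)).max(0))
    M=cv2.convexHull(np.argwhere(m["mask"])[:,::-1].astype(np.int32));I=np.zeros((1536,2048),np.uint8);cv2.fillConvexPoly(I,M*4+2,1)
    def g(w):
        J=np.zeros_like(I);cv2.fillConvexPoly(J,cv2.convexHull((proj(a,X(w,V))*4).round().astype(np.int32)),1)
        return 1-(I&J).sum()/(I|J).sum()+.0005*w[2]**2
    r=minimize(g,[0,0,0],method='Nelder-Mead',options=dict(initial_simplex=[[0,0,0],[4,0,0],[0,4,0],[0,0,3]]));print(r.x.round(2),r.fun,g([0,0,0]))
E
```

```text
picks tilt x,y,z deg [ 2.35  0.34 -1.1 ]
0.97 [243.4, 156.5, 309.7, 186.4] [222.54245598 117.90102475] [299.67117056 165.06068664]
[ 4.81 38.85  2.26] 0.6924463697239831 0.9502440059410142
0.61 [224.9, 120.6, 298.6, 167.8] [222.54245598 117.90102475] [299.67117056 165.06068664]
[-0.52  2.76  1.64] 0.048043621039776205 0.0735442819444102
```

The tray sags about 2° towards corner_d, so I'll correct that.

Request:
drive_tool(
  rows=[
    [-1,-0.2,0,0,0,0,0],
    [-1,-0.2,0,0,0,0,0],
    [0,0,0,0,0,0,0],
    [0,0,0,0,0,0,0],
    [0,0,0,0,0,0,0],
    [0,0,0,0,0,0,0],
  ],
)

```text
time: 13.42
tool_pos: [0.5023, 0.0649, 0.2926]
tcp_rot: [2.991, 0.836, 0.003]
wrist_force: [0.9, 0.5, -2.2]
width: 0.079
grip_force: 96.7
```

```bash
python3 - <<'E'
from mv import *
print(p,s['grip_force'],s['width'],abs(s['joint_vel']).max())
a=read_camera("side")
for m in masks_of(a,"tray_top"): print(m["score"],m["bbox"])
print(workorder.finish_job())
E
```

```text
[0.50228833 0.06489979 0.29261688] 96.7406516103074 0.07883460964090144 0.004013127980657334
0.88 [224.6, 120.5, 298.3, 163.7]
0.79 [326.9, 192.6, 400.3, 241.6]
0.66 [115.9, 195.6, 185.2, 247.2]
0.64 [182.3, 267.2, 278.4, 319.0]
0.62 [246.3, 156.2, 308.8, 183.2]
the job is handed in; nothing more can be done
None
```

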